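# Sort the bench leftovers: plaster, clay and rib

### The arm

A 6-joint arm with a two-finger parallel gripper is mounted at the origin on a cart in front of the work surface, level with it; the furniture and walls round the work are solid. World frame = base frame: x ahead of the robot, y to its left, z up, the work surface at z = 0. Lengths are in mm, angles in rad, forces in N, time in s.
With the tool pointing down it reaches from about 325 to 875 mm from the base axis. Payload 4.4 kg.
Tool frame: the origin (TCP) lies where the fingers leave the gripper's body, on its centre line; the fingertips stand 73 mm ahead of it and the grasp point (between the pads) lies 54 mm ahead of it; z points along the fingers, y is the line along which they close (so a half turn about z gives the same grasp; the last joint's range is limited). The gripper opens to 85 mm and grips with 20 to 120 N. Pads are 22 mm wide; open, the fingers measure 114 mm over their backs; the gripper's body (76 mm by 85 mm) begins 54 mm behind the grasp point. The pads swing forward as they close: fully open they stand 13 mm farther back than shut.
Start: joints at [0.959, 0.207, 1.542, -0, 1.393, -0.15], TCP at [256.207, 514.768, 303.882] pointing down, gripper open.
Joint ranges: [-2.73, 2.73], [-0.86, 2.22], [0.23, 2.46], [-1.11, 4.25], [0.08, 2.63], [-2.82, 2.82]. Speed limits (rad/s): [2.79, 2.79, 3.14, 3.14, 3.14, 3.14].

### API

Orientations are given as a 3x3 rotation matrix whose columns are the frame's x, y, z axes.
In Python, from plant import ctrl, claw, grab_frame, camera_params gives the robot as it stands (ctrl), with the cameras as plain functions and the gripper (claw). Calls block until the motion is done:
- ctrl.move_ptp(position, orientation): joint-space move of the TCP to a pose.
- ctrl.move_l(position, rot=None, vel=150, threshold=None): straight line of the TCP; rot=None keeps the orientation; vel is the mean speed in mm/s. With threshold (N) it stops when the force on the tool has changed by that much, and returns True; else False.
- ctrl.set_joints(angles): joint-space move.
- claw.gripper_to(opening, force=None): finger opening in mm; force is the grip in N (None keeps the last); returns when the fingers have stopped.
- ctrl.hold(seconds).
- ctrl.solve_ik(position, orientation): joint angles nearest the present ones, or None.
- ctrl.read_state(): the state.
- grab_frame(name): name is "scene" or "side" or "wrist"; returns the picture (420x560x3 uint8, red, green, blue); there is no depth.
- camera_params(name): a dict with "mtx" (3x3 intrinsics, pixels), "R" (3x3) and "t" (3): a world point X has camera coordinates R X + t; the wrist camera has in their place "T_tool_cam" (4x4, takes a point from camera to tool coordinates, whose origin is the TCP and whose axes are the flange's). Camera axes: x right, y down, z forward; pixel columns grow to the right and rows downward; lengths in mm; the calibration is good to about 2 mm. A picture is of the moment at which its call begins: read the wrist's pose just before it. camera_params takes no time and is no camera call.
A pose or a line that the arm cannot do raises ctrl.MotionError and nothing moves.
- ctrl.finish_job(): hands the job in; it is judged then, once.
The state is a dict: "t": time; "q": joint angles; "qvel": joint speeds; "tau": joint torques, N m; "eef_pos": TCP position; "eef_rot": TCP orientation; "force": force on the tool from outside, world axes, zero at the start; "wrist_torque": the same for the moment, N m; "grip_width": finger opening in mm; "grasp_force": force on a finger pad.
Only numpy, scipy, OpenCV 4.12 (cv2) and the standard library are available. Lean on these libraries where they do the work, as an engineer would, in place of code of your own. Each camera call takes 0.05 s, during which the arm holds its last target. There are 200 camera calls.

### The job

Sort the five leftovers lying between you and the three trays into those trays: the plaster block into the yellow tray, the three lumps of dry clay into the green tray and the wooden rib into the blue tray, each lying on the tray's floor, not on the rim or on another thing, the same way up as it lies now. Plaster spoils clay, so put the plaster block away before you move any of the clay, and never let it touch the lumps or the green tray. Leave the glaze jar and the tape measure where they stand.

Things in the scene. Friction and masses are not known exactly. Their poses are not given: they have to be found in the camera images.
- plaster_block: white plaster press block, a rectangular block with sharp flat faces, 42 x 74 x 26 mm (its x, y, z). Origin: centre of the underside; z up; close the fingers along its x
- large_lump: the largest irregular pale beige-grey rounded lump of dry clay, 44 x 57 x 30 mm (its x, y, z), flat underside. Origin: centre of the underside; z up; the narrow way is along its x, so close the fingers along its x
- medium_lump: the middle-sized irregular pale beige-grey rounded lump of dry clay, 36 x 45 x 25 mm (its x, y, z), flat underside. Origin: centre of the underside; z up; the narrow way is along its x, so close the fingers along its x
- small_lump: the smallest irregular pale beige-grey rounded lump of dry clay, 22 x 28 x 15 mm (its x, y, z), flat underside. Origin: centre of the underside; z up; the narrow way is along its x, so close the fingers along its x
- wood_rib: flat orange-brown wooden smoothing rib with pointed-oval outline, 43 x 100 x 8 mm (its x, y, z), widest in the middle. Origin: centre of the underside; z up; close the fingers along its x
- yellow_tray: yellow tray, rigidly fixed to the bench, open at the top, plain rectangular: 174 (its x) x 118 (its y) x 24 mm high outside, walls and floor 4 mm thick (inside 166 x 110 mm, floor 4 mm above the bench). Origin: centre of the underside, on the bench; z up, x along the long side, which points roughly away from the robot
- green_tray: green tray, rigidly fixed to the bench, open at the top, plain rectangular: 174 (its x) x 118 (its y) x 24 mm high outside, walls and floor 4 mm thick (inside 166 x 110 mm, floor 4 mm above the bench). Origin: centre of the underside, on the bench; z up, x along the long side, which points roughly away from the robot
- blue_tray: blue tray, rigidly fixed to the bench, open at the top, plain rectangular: 174 (its x) x 118 (its y) x 24 mm high outside, walls and floor 4 mm thick (inside 166 x 110 mm, floor 4 mm above the bench). Origin: centre of the underside, on the bench; z up, x along the long side, which points roughly away from the robot
- glaze_jar: bystander: clear jar with a yellow lid, 70 mm across, 86 mm high, standing behind the trays. Origin: centre of the underside
- tape_measure: bystander: yellow tape measure, 38 x 78 x 64 mm, standing behind the trays. Origin: centre of the underside

How it is judged:
By the outcome, as a careful person would: the job done as asked, in the order asked, and still so for the second after the job is handed in, with the robot touching nothing.
It also fails if it takes over 115 s, if anything falls off the work surface, if the arm or the gripper's body presses on something with over 40 N, if the wrist force passes 120 N, or if a joint passes its speed limit or range.

## Working session

There is one attempt and no reset: what is moved stays moved. The work goes in short steps, each a Python script; the robot and the scene stay as the last script left them, time stands still between calls to the robot, and variables do not carry over. Pictures are saved under pics/ and viewed, at most 14 in all, crops included, and the job is handed in when it is done.

```bash
ls; mkdir -p pics
python3 - <<'E'
from plant import ctrl, claw, grab_frame, camera_params
import cv2
for n in("scene","side"):
    im=grab_frame(n); cv2.imwrite(f"pics/{n}0.png",cv2.resize(im[:,:,::-1],(800,600),interpolation=cv2.INTER_CUBIC))
    p=camera_params(n); print(n,p["mtx"].round(1).tolist(),p["R"].round(3).tolist(),p["t"].round(1).tolist(), (-p["R"].T@p["t"]).round())
print(camera_params("wrist")); s=ctrl.read_state(); print(s["eef_rot"].round(3),s["t"])
E
```

```text
pics
plant.py
scene [[404.6, 0.0, 279.9], [0.0, 404.6, 214.7], [0.0, 0.0, 1.0]] [[0.451, -0.892, 0.002], [-0.654, -0.332, -0.679], [0.607, 0.305, -0.734]] [-373.3, 392.5, 599.3] [  62. -386.  707.]
side [[464.8, 0.0, 291.7], [0.0, 464.8, 203.4], [0.0, 0.0, 1.0]] [[-0.978, -0.21, -0.001], [-0.136, 0.636, -0.759], [0.161, -0.742, -0.651]] [597.9, 177.5, 879.0] [467. 665. 707.]
{'mtx': array([[330.39589126,   0.        , 272.8764488 ],
       [  0.        , 330.39589126, 205.06028286],
       [  0.        ,   0.        ,   1.        ]]), 'T_tool_cam': array([[-4.57794811e-04, -9.53694337e-01, -3.00777163e-01,
         7.55905730e+01],
       [ 9.99998688e-01,  3.06718131e-05, -1.61929098e-03,
         1.97411982e-01],
       [ 1.55353401e-03, -3.00777510e-01,  9.53693072e-01,
        -7.06842960e+01],
       [ 0.00000000e+00,  0.00000000e+00,  0.00000000e+00,
         1.00000000e+00]])}
[[-0.895  0.446 -0.001]
 [ 0.446  0.895 -0.002]
 [ 0.    -0.002 -1.   ]] 0.1
```

View pics/scene0.png

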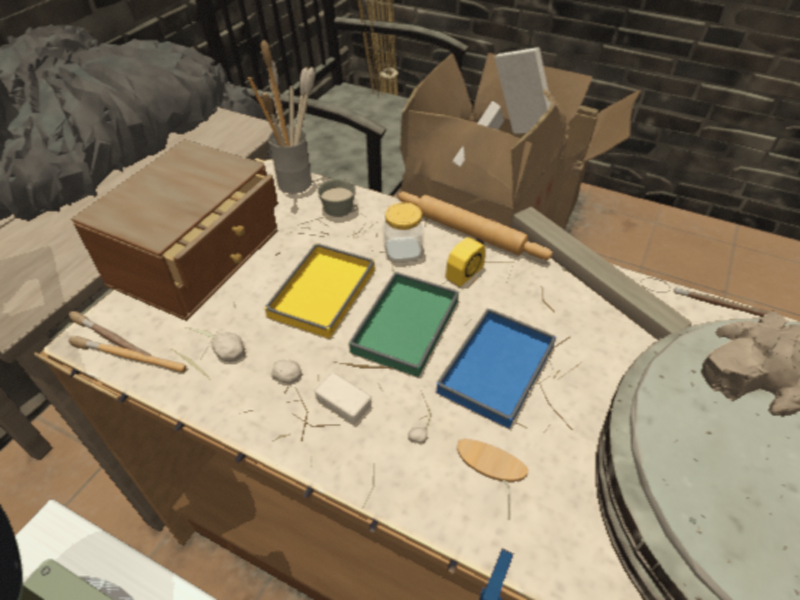

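View pics/side0.png

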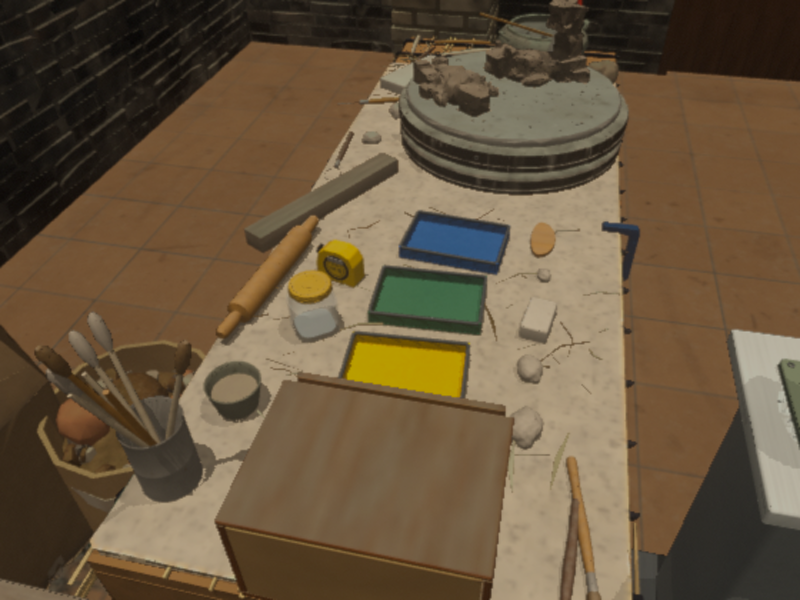

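The scene image (800x600) shows the plaster block at (343,397) and the lumps at (228,347), (286,371) and (418,434). The rib is at (492,460), and the trays are yellow (322,289), green (405,322) and blue (498,367). A drawer chest stands left of the yellow tray. The side view agrees with this. I'll get rough positions first, then wrist views from above.

```bash
cat > h.py <<'E'
from plant import ctrl, claw, grab_frame, camera_params
import cv2, numpy as np
def w2(n,u,v,z,s=0.7):
    p=camera_params(n); d=p["R"].T@np.linalg.solve(p["mtx"],[u*s,v*s,1]); c=-p["R"].T@p["t"]
    return c+d*(z-c[2])/d[2]
def down(a):  # finger closing axis (tool y) at angle a in the world
    y=np.array([np.cos(a),np.sin(a),0]); z=np.array([0,0,-1.]); return np.c_[np.cross(y,z),y,z]
E
python3 - <<'E'
from h import *
for k,u,v,z in [("plaster",343,393,26),("large",228,345,15),("med",286,371,12),("small",418,434,8),("rib",492,460,8),("yel",322,289,4),("gr",405,322,4),("bl",498,367,4),("jar",404,214,86),("tape",465,262,32),
 ("chestlow",182,308,0),("chestfront",272,232,0),("chesttop",180,243,120)]:
    print(k,w2("scene",u,v,z).round())
for k,u,v,z in [("plaster",539,315,26),("large",526,426,15),("med",530,368,12),("small",544,275,8),("rib",542,239,8),("bl",455,241,4)]: print(k,w2("side",u,v,z,.7).round())
E
```

```text
plaster [ 440. -106.   26.]
large [443. 102.  15.]
med [444.  -4.  12.]
small [ 439. -224.    8.]
rib [ 448. -328.    8.]
yel [619.  44.   4.]
gr [ 617. -116.    4.]
bl [ 599. -281.    4.]
jar [772. -36.  86.]
tape [ 763. -157.   32.]
chestlow [480. 230.   0.]
chestfront [708. 211.   0.]
chesttop [513. 221. 120.]
plaster [443. -95.  26.]
large [443. 109.  15.]
med [447.   3.  12.]
small [ 441. -216.    8.]
rib [ 452. -317.    8.]
bl [ 603. -285.    4.]
```

```bash
cat >> h.py <<'E'
def wcam(u,v,z,st):
    p=camera_params("wrist"); T=np.eye(4); T[:3,:3]=st["eef_rot"]; T[:3,3]=st["eef_pos"]; T=T@p["T_tool_cam"]
    d=T[:3,:3]@np.linalg.solve(p["mtx"],[u,v,1]); c=T[:3,3]; return c+d*(z-c[2])/d[2]
E
python3 - <<'E'
from h import *
import pickle
for i,y in enumerate((20,-210)):
    ctrl.move_ptp([480,y,270],down(np.pi/2)); ctrl.hold(.3)
    s=ctrl.read_state(); im=grab_frame("wrist")[:,:,::-1]; pickle.dump((s,im),open(f"w{i}.pkl","wb"))
    cv2.imwrite(f"pics/w{i}.png",cv2.resize(im,(800,600),interpolation=cv2.INTER_CUBIC)); print(s["t"],s["q"].round(2),s["eef_pos"].round(1))
E
```

```text
2.3667 [-0.14  0.04  1.81  0.    1.3  -1.71] [480.   20.4 270. ]
3.6333 [-0.58  0.13  1.7   0.    1.31 -2.15] [ 480.3 -208.8  270.1]
```

View pics/w0.png

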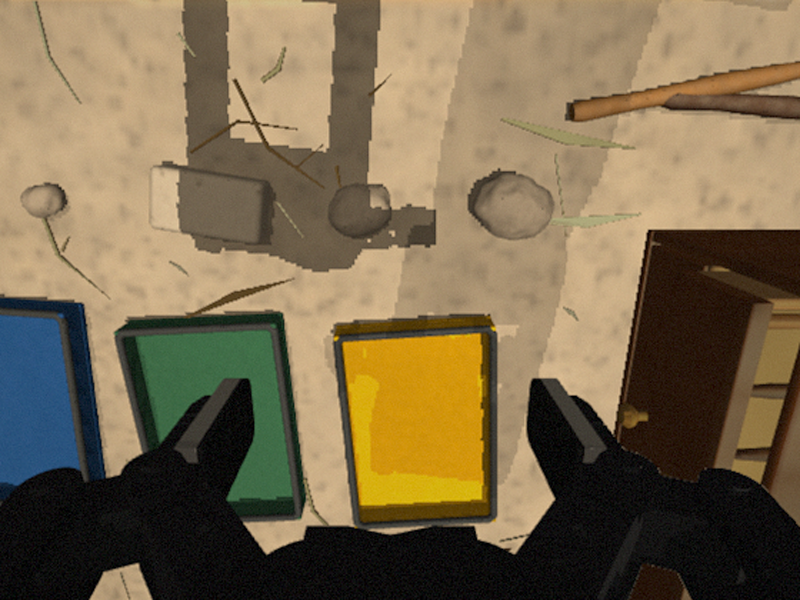

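View pics/w1.png

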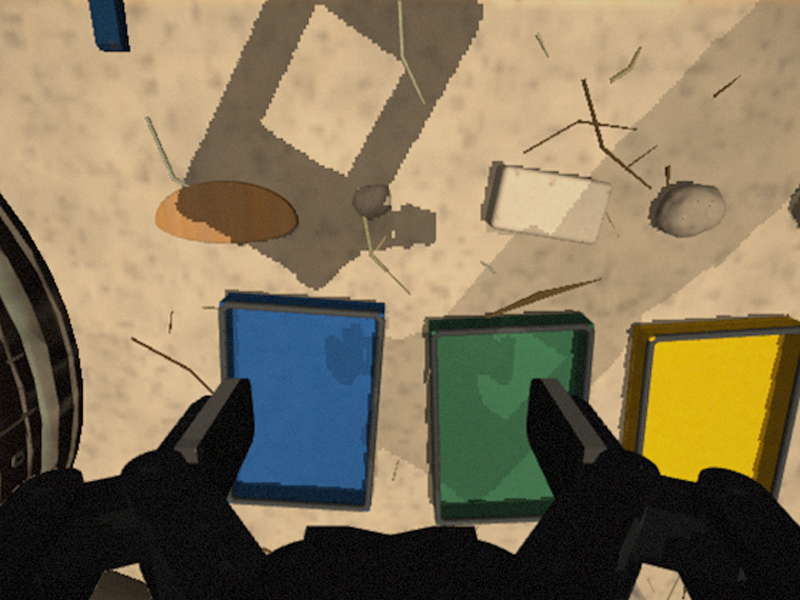

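Both wrist views are clear, with image right as +y and image down as +x. In w1 the plaster top corners are about (502,165), (611,181), (598,243) and (491,230). The rib tips are at (155,214) and (298,222). Next I'll enlarge the objects for yaw and edges.

Run:
```python
from h import *
import pickle
W=[pickle.load(open(f"w{i}.pkl","rb"))[1] for i in (0,1)]
def c(i,u,v,w=66,h=50): # orig px top-left, x6
    return cv2.resize(np.ascontiguousarray(W[i][v:v+h,u:u+w]),(396,300),interpolation=cv2.INTER_CUBIC)
a=np.vstack([np.hstack([c(0,325,118),c(1,445,120)]),np.hstack([c(1,232,120),c(0,0,115)])])
cv2.imwrite("pics/crop1.png",a)
b=np.hstack([cv2.resize(np.ascontiguousarray(W[1][105:180,335:435]),(400,300),interpolation=cv2.INTER_CUBIC),cv2.resize(np.ascontiguousarray(W[1][110:185,105:205]),(400,300),interpolation=cv2.INTER_CUBIC)])
cv2.imwrite("pics/crop2.png",b)
```

```text
(no output)
```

View pics/crop1.png

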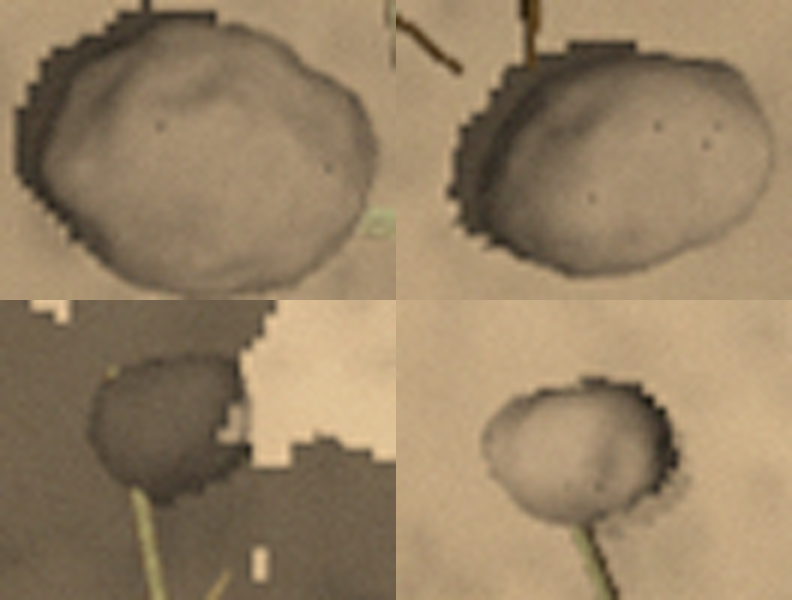

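View pics/crop2.png

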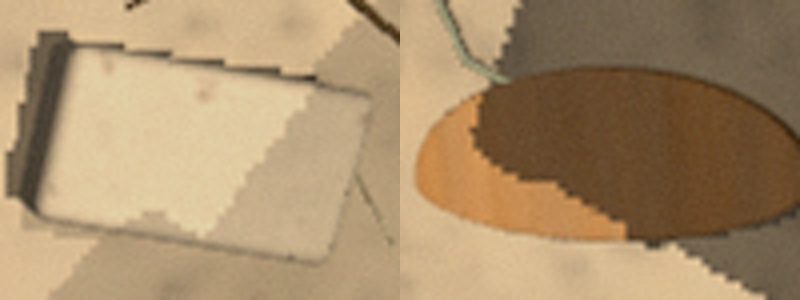

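The crops give clear outlines for all lumps, the plaster top face and the rib, so I'll convert them to world coordinates and check sizes.

Run:
```python
from h import *
import pickle
S=[pickle.load(open(f"w{i}.pkl","rb"))[0] for i in (0,1)]
def f(name,i,tl,k,pts,z):
    P=np.float32([wcam(tl[0]+x/k,tl[1]+y/k,z,S[i])[:2] for x,y in pts])
    c,_,_=cv2.fitEllipse(P) if len(P)>4 else (P.mean(0),0,0)
    (cx,cy),(w,h),a=cv2.minAreaRect(P)
    if w>h: w,h,a=h,w,a-90   # a: direction of narrow side
    print(name,"ell",np.round(c,1),"rect",round(cx,1),round(cy,1),"size",round(w,1),round(h,1),"narrow deg",round(a,1)); return P
f("large",0,(325,118),6,[(45,155),(75,80),(130,32),(190,22),(255,30),(300,65),(350,95),(376,150),(355,230),(310,275),(230,295),(150,285),(90,235)],12)
f("med",1,(445,120),6,[(85,190),(110,140),(165,85),(230,60),(290,55),(345,65),(375,110),(375,165),(345,205),(290,240),(230,268),(175,275),(125,255),(90,225)],10)
f("small0",0,(0,115),6,[(87,140),(110,105),(180,87),(240,80),(265,105),(275,145),(255,190),(210,215),(170,223),(130,205),(95,175)],6)
f("small1",1,(232,120),6,[(90,130),(115,70),(170,55),(240,55),(248,95),(245,150),(200,190),(160,200),(120,180),(95,150)],6)
print(f("plaster",1,(335,105),4,[(70,43),(372,95),(322,263),(38,215)],26).round(1).tolist())
f("rib",1,(0,0),1/.7,[(155,214),(298,222),(228,181),(230,243),(190,185),(270,190),(180,236),(275,240)],8)
t=1/.7
for n,i,p in [("blue",1,[(219,302),(385,312),(370,510),(232,503)]),("green",1,[(427,333),(593,325),(438,523)]),("green",0,[(116,332),(283,324),(302,518)]),("yel",0,[(335,338),(495,328),(496,520),(358,524)])]:
    print(n,f(n,i,(0,0),t,p,24).round().tolist())
```

```text
large ell [445.7 105.6] rect 446.2 105.4 size 42.6 53.5 narrow deg -32.2
med ell [ 4.482e+02 -2.000e-01] rect 448.4 -0.5 size 34.2 47.5 narrow deg 22.2
small0 ell [ 441.5 -223. ] rect 442.3 -222.9 size 20.6 32.7 narrow deg 13.4
small1 ell [ 442.1 -221.7] rect 442.8 -221.9 size 22.9 27.2 narrow deg 13.0
plaster ell [ 443.  -103.8] rect 443.0 -104.2 size 40.2 72.1 narrow deg -9.2
[[417.3999938964844, -136.5], [429.0, -65.5], [468.6000061035156, -71.9000015258789], [457.1000061035156, -141.3000030517578]]
rib ell [ 451.2 -324. ] rect 450.6 -324.9 size 43.0 99.6 narrow deg 3.9
blue ell [ 601.5 -277. ] rect 601.6 -277.2 size 117.8 173.7 narrow deg 86.5
blue [[511.0, -331.0], [519.0, -213.0], [692.0, -226.0], [685.0, -339.0]]
green ell [ 589.1 -138.6] rect 591.0 -158.9 size 98.8 205.7 narrow deg 59.1
green [[535.0, -183.0], [528.0, -64.0], [705.0, -169.0]]
green ell [586.9 -96.2] rect 586.3 -75.7 size 100.5 207.7 narrow deg -52.9
green [[534.0, -178.0], [528.0, -57.0], [699.0, -53.0]]
yel ell [618.9  44. ] rect 619.8 43.7 size 115.8 171.6 narrow deg -85.9
yel [[538.0, -20.0], [530.0, 95.0], [701.0, 108.0], [705.0, -7.0]]
```

Measured sizes match the given ones within about 3 mm. I'll pick the plaster first, touching the bench to calibrate the fingertip height.

```bash
cat >> h.py <<'E'
Z=190
def pick(x,y,deg,w,lift,pre,force=50):
    R=down(np.radians(deg)); claw.gripper_to(pre); ctrl.move_ptp([x,y,Z],R)
    ctrl.move_l([x,y,92],vel=150); ctrl.hold(.2)
    hit=ctrl.move_l([x,y,66],vel=25,threshold=5); zt=ctrl.read_state()["eef_pos"][2]
    zp=zt+lift; ctrl.move_l([x,y,zp],vel=25)
    claw.gripper_to(max(w-8,0),force); s=ctrl.read_state()
    print("pick hit",hit,"touch z",round(zt,1),"width",round(s["grip_width"],1),"F",round(s["grasp_force"],1))
    ctrl.move_l([x,y,Z],vel=150); s=ctrl.read_state(); print("lifted width",round(s["grip_width"],1),"F",round(s["grasp_force"],1),"t",s["t"])
    return s["eef_pos"][2]-Z+zp
def place(x,y,deg,zp,rel):
    R=down(np.radians(deg)); ctrl.move_ptp([x,y,Z],R); ctrl.move_l([x,y,zp+16],vel=150); ctrl.hold(.2)
    hit=ctrl.move_l([x,y,zp+2.5],vel=25,threshold=6); s=ctrl.read_state()
    print("place hit",hit,"z-zp",round(s["eef_pos"][2]-zp,1)); claw.gripper_to(rel); ctrl.hold(.2)
    ctrl.move_l([x,y,Z],vel=150); print("t",ctrl.read_state()["t"])
E
python3 - <<'E'
from h import *
print(ctrl.solve_ik([619,44,80],down(np.radians(4))))
zp=pick(443,-104,-9.2,42,4,62); print(zp)
cv2.imwrite("pics/s1.png",grab_frame("scene")[:,:,::-1])
E
```

```text
[-6.83939715e-02  5.58799312e-01  1.57195325e+00 -4.44089210e-16
  1.01084009e+00 -1.38207142e-01]
pick hit True touch z 67.1 width 41.1 F 52.3
lifted width 41.6 F 51.4 t 9.225
70.07893523216072
```

View pics/s1.png

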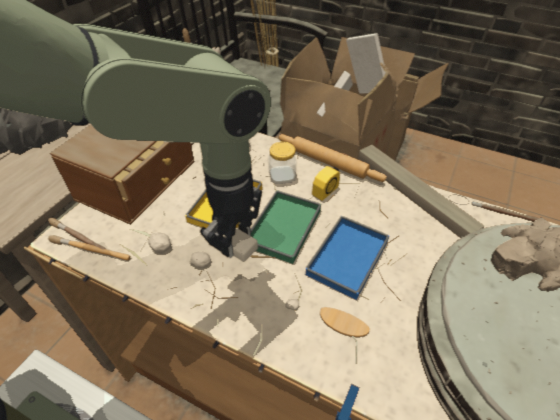

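The plaster block is held between the fingers at about (240,245), clear of everything else, and the touch height fits the swing model. Now I'll place it, then segment the rib for its yaw.

Run:
```python
from h import *
import pickle
place(619,44,4,70.1,58)
cv2.imwrite("pics/s2.png",grab_frame("scene")[:,:,::-1])
s,im=pickle.load(open("w1.pkl","rb")); h=cv2.cvtColor(np.ascontiguousarray(im),cv2.COLOR_BGR2HSV)
m=((h[:,:,1]>120)&(h[:,:,0]<20)).astype(np.uint8); m[:115]=0;m[180:]=0;m[:,:100]=0;m[:,220:]=0
c=max(cv2.findContours(m,0,1)[0],key=cv2.contourArea)[:,0]
P=np.float32([wcam(u,v,8,s)[:2] for u,v in c]); print(len(c),cv2.minAreaRect(P),cv2.fitEllipse(P))
```

```text
place hit True z-zp 5.0
t 13.1333
218 ((449.912109375, -323.20904541015625), (41.859161376953125, 100.0865249633789), 0.08773969858884811) ((450.6560974121094, -323.11529541015625), (42.301998138427734, 100.36312103271484), 0.37513092160224915)
```

View pics/s2.png

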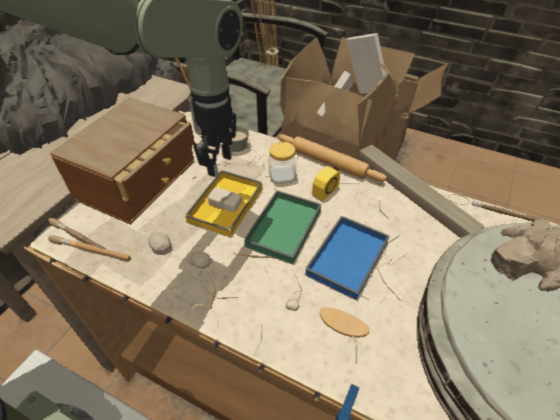

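The plaster lies flat in the yellow tray at (226,201). Now the clay, large lump first.

```bash
cat >> h.py <<'E'
def g(o): a=np.radians(3.5); return 617+o*np.cos(a), -117+o*np.sin(a)
E
python3 - <<'E'
from h import *
zp=pick(446,105.5,-22,44,7,64)
if ctrl.read_state()["grip_width"]>37:
    place(*g(-45),93.5,zp,60)
    cv2.imwrite("pics/s3.png",grab_frame("scene")[:,:,::-1])
    zp=pick(448.3,-.3,22,36,6,56)
    if ctrl.read_state()["grip_width"]>29:
        place(*g(19),93.5,zp,52)
        zp=pick(442.3,-222.3,13,22,4,42)
        if ctrl.read_state()["grip_width"]>15: place(*g(61),93.5,zp,38)
cv2.imwrite("pics/s4.png",grab_frame("scene")[:,:,::-1])
E
```

```text
pick hit True touch z 66.6 width 40.8 F 50.4
lifted width 40.8 F 50.4 t 17.85
place hit True z-zp 5.2
t 22.8333
pick hit True touch z 68.4 width 33.3 F 49.3
lifted width 33.3 F 49.7 t 27.9083
place hit True z-zp 5.4
t 32.0333
pick hit True touch z 70.9 width 18.0 F 48.8
lifted width 17.9 F 48.8 t 36.7
place hit True z-zp 5.1
t 40.6167
```

View pics/s4.png

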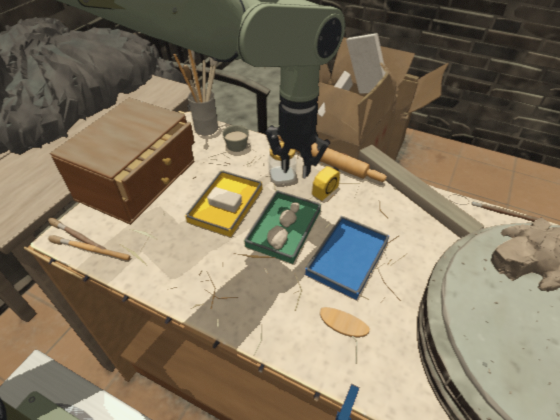

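The lumps are in the green tray at about (279,237), (289,217) and (293,208). The rib is next, then a wrist view to check.

Run:
```python
from h import *
zp=pick(450.5,-323.2,0.2,43,3.6,58,40)
if ctrl.read_state()["grip_width"]>36: place(602,-277,86,zp,60)
claw.gripper_to(85)
ims=[]
for y in(-45,-300):
    ctrl.move_ptp([500,y,270],down(np.pi/2)); ctrl.hold(.3); ims.append(grab_frame("wrist")[:,:,::-1][195:380])
cv2.imwrite("pics/w3.png",cv2.resize(np.vstack(ims),(800,528),interpolation=cv2.INTER_CUBIC)); print(ctrl.read_state()["t"])
```

```text
pick hit True touch z 68.0 width 40.5 F 40.6
lifted width 40.7 F 40.4 t 45.6333
place hit True z-zp 5.1
t 49.75
52.8583
```

View pics/w3.png

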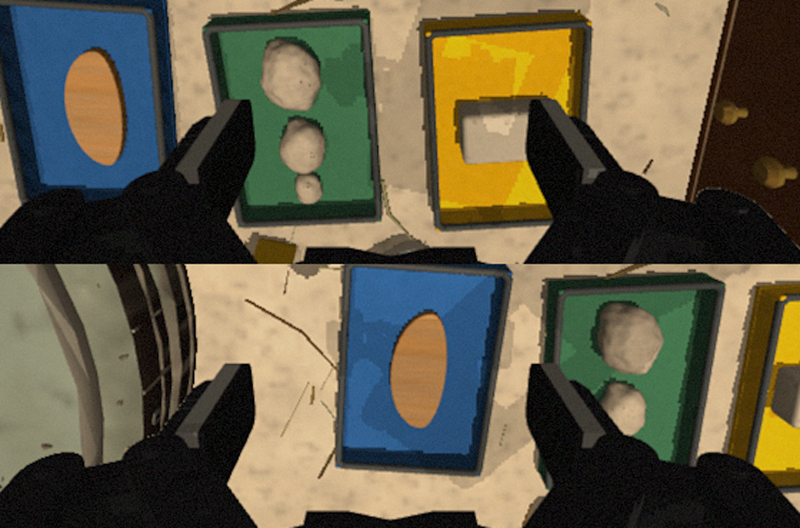

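All five are in their trays. The small lump at (308,188) looks close to the medium one at (303,145), so I'll check that from nearer overhead.

Run:
```python
from h import *
ctrl.move_ptp([680,-112,240],down(-np.pi/2) if 0 else down(np.pi/2)); ctrl.hold(.3)
s=ctrl.read_state(); im=grab_frame("wrist")[:,:,::-1]
p=camera_params("wrist")
im=np.ascontiguousarray(im[20:260,170:370]); cv2.imwrite("pics/w4.png",cv2.resize(im,(500,600),interpolation=cv2.INTER_CUBIC))
```

```text
(no output)
```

View pics/w4.png

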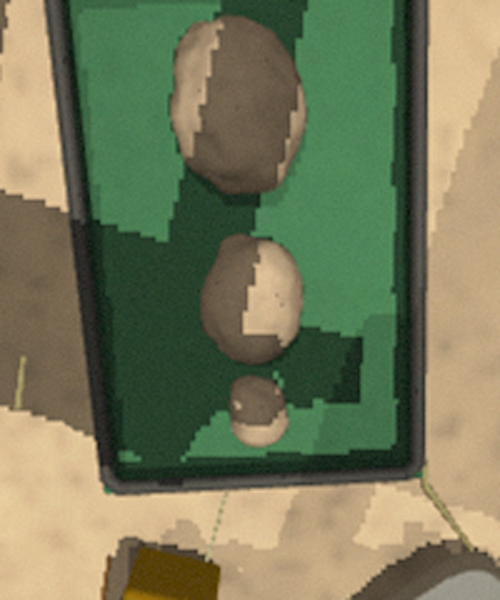

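The three lumps at (238,105), (252,298) and (258,410) lie apart on the green floor, with a visible gap between medium and small. Handing in.

Run:
```python
from h import *
ctrl.hold(.3); print(ctrl.finish_job(), ctrl.read_state()["t"])
```

```text
the job is handed in; nothing more can be done
the job is handed in; nothing more can be done
```

I put the plaster block in the yellow tray first, then the three clay lumps in the green tray and the wooden rib in the blue tray; the last pictures show all five lying on the tray floors, and the job is handed in at about 55 s on the robot's clock.

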